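Make up a reagent kit and a sampling kit

ROBOT

A 6-joint arm with a two-finger parallel gripper is mounted at the origin on the work surface; the furniture and walls round the work are solid. World frame = base frame: x ahead of the robot, y to its left, z up, the work surface at z = 0. Lengths are in m, angles in rad, forces in N, time in s.
With the tool pointing down it reaches from about 0.25 to 0.8 m from the base axis. Payload 3.9 kg.
Tool frame: the origin (TCP) lies at the very end of the fingers, on their centre line; the grasp point (between the pads) lies arm.grip_depth behind it (arm.grip_depth is the distance from the TCP to the grasp point, in m); z points along the fingers, y is the line along which they close (so a half turn about z gives the same grasp; the last joint's range is limited). The gripper opens to 85 mm and grips with 20 to 120 N. Pads are 22 mm wide; open, the fingers measure 114 mm over their backs; the gripper's body (76 mm by 85 mm) begins 54 mm behind the grasp point. The pads swing forward as they close: fully open they stand 13 mm farther back than shut.
Start: joints at [1.178, 0.26, -0.138, 1.173, 0, 1.571], TCP at [0.201, 0.485, 0.231] pointing down, gripper open.
Joint ranges: [-2.78, 2.78], [-0.83, 1.72], [-1.28, 1.37], [-1.9, 2.12], [-1.57, 1.48], [-3.14, 3.14]. Speed limits (rad/s): [2.57, 2.57, 3.14, 3.14, 3.14, 3.14].

INTERFACE

Orientations are given as a rotation vector (axis times angle).
In Python, from rig import arm, cams, ticket gives the robot as it stands.
- The arm moves only by the tool drive_tool, never from a script. Its argument "series" is text: rows parted by semicolons, each of 7 numbers parted by spaces: the opening, from 0 (shut) to 1 (fully open), then the shift along the tool's x, y, z in mm, then the turn, a rotation vector about the tool's x, y, z in rad. A call has exactly 10 rows; each row shifts and turns the commanded pose from where the row before left it, along the tool's axes as they then stand; what a row does not reach is not made up. A row lasts 1/10 s, in which the tool goes at most 50 mm and 8.59 degrees, less where a joint would pass 70% of its speed; a pose out of reach is approached as far as the arm can. A call is refused whole if a number of a shift passes 50 or a number of a turn 0.15, either way. A call with a gripper value outside its range is refused whole. The fingers move at their own pace and stop on an object; "squeeze" is the grip in N (left out, the last holds). Time passes only in rows, so rows that do not move let the fingers close, or fill a call up. It gives the time, the measured TCP pose, the force, the opening and the grip force at its end, in the units of the state.
- arm.state(): the state, without advancing time (a new reading comes with each control period).
- cams.read_camera(name): name is "scene" or "side" or "wrist"; returns a dict with "color" (384x512x3 uint8, red, green, blue), "depth" (384x512 float32, m along the optical axis (not along the pixel's ray), 0 where there is no reading), "vertical_fov" (degrees; the focal length in pixels is half the picture's height over the tangent of half this angle, whatever the lens; pixels are square), "cx", "cy" (the principal point, pixels), "rvec" (rotation vector, rad) and "tvec" (3), from world to camera coordinates, as OpenCV has them. Camera axes: x right, y down, z forward; pixel columns grow to the right and rows downward; lengths in m; the calibration is good to about 2 mm. The wrist camera is an equidistant fisheye: a pixel r from the principal point sees the ray r / f radians off the axis. A picture is of the moment at which its call begins.
- ticket.close_job(): hands the job in; it is judged then, once.
The state is a dict: "t": time; "joint_pos": joint angles; "joint_vel": joint speeds; "tau": joint torques, N m; "eef_pos": TCP position; "orientation": TCP orientation; "ft_force": force on the tool from outside, world axes, zero at the start; "wrist_torque": the same for the moment, N m; "finger_gap": opening from 0.0 (shut) to 1.0 (fully open); "grip_force": force on a finger pad.
Only numpy, scipy, OpenCV 4.12 (cv2) and the standard library are available. Lean on these libraries where they do the work, as an engineer would, in place of code of your own. Each camera call takes 0.05 s, during which the arm holds its last target. There are 200 camera calls.

TASK

Make up two kits from the stock standing in front of the trays. In the long three-pocket tray put the sample jar in the round pocket and the tall carton and the block-shaped carton one in each of the two rectangular pockets, whichever way round; in the short two-pocket tray put the specimen cup in the round pocket and the flat carton in the rectangular one. Stand each thing flat on its pocket's floor the way up it is now, never tip any of the five over, and leave the wash bottle and the sample tube where they are.

Things in the scene. Friction and masses are not known exactly. Their poses are not given: they have to be found in the camera images.
- long_tray: Fixed grey plastic kit tray, 278 mm long (y), 92 mm wide (x), 12 mm high with a 13 mm edge bead and small end lips. Origin: centre of its underside, z up. Three pockets in a row, all at x = 0, floors 3 mm above the origin: round, 76 mm wide, at y = +92 mm; two rectangular, at y = +3 and y = -89 mm, 62 mm in x by 82 mm in y.
- short_tray: Fixed grey plastic kit tray, 186 mm long (y), 92 mm wide (x), 12 mm high with a 13 mm edge bead and small end lips. Origin: centre of its underside, z up. Two pockets in a row, all at x = 0, floors 3 mm above the origin: round, 76 mm wide, at y = +46 mm; one rectangular, at y = -43 mm, 62 mm in x by 82 mm in y.
- jar: Small round upright sample jar with a cap, 46 mm in diameter (nearly the same at body and cap), 78 mm tall: the slimmer of the two round pots. Origin at the centre of its underside, z up.
- specimen_cup: Squat round upright specimen cup with a screw lid, 60 mm tall; lid 59 mm in diameter (the top 14 mm), body 54 mm. Origin at the centre of its underside, z up.
- tall_carton: Tallest of the three small printed cartons, standing: 40 mm (its x) by 62 mm (its y), 85 mm tall. Origin at the centre of its underside, z up.
- block_carton: Middle-height, nearly cube-shaped small printed carton, standing: 45 mm (its x) by 52 mm (its y), 60 mm tall. Origin at the centre of its underside, z up.
- flat_carton: Lowest small printed carton, lying flat: 44 mm (its x) by 70 mm (its y), 34 mm tall. Origin at the centre of its underside, z up.
- wash_bottle: Round upright wash bottle with a narrower cap, 54 mm in diameter, 120 mm tall; belongs to no kit and stays where it is. Origin at the centre of its underside, z up.
- sample_tube: Slim capped sample tube lying on the worktop, 17 mm thick, 104 mm long (its y); belongs to no kit and stays where it is. Origin at the centre of its underside, z up.
Things that resemble listed ones, but are neither listed nor needed, are in the scene too. What is shaped like the short_tray but green is not meant. What is shaped like the specimen_cup but black is not meant.

How it is judged:
At the end, for the whole second after the job is handed in: Each thing in its pocket as asked (either order for the long tray's two cartons): centred within 18 mm in round pockets, 16 mm across and 21 mm along rectangular ones; underside under 6 mm above the tray's; upright to 0.1 rad, at rest; wash bottle and tube within 30 mm of their start (x of jar in the frame of long_tray between -0.018 and 0.018 m and y of jar in the frame of long_tray between 0.074 and 0.11 m and z of jar in the frame of long_tray below 0.006 m and angle between each of jar, specimen_cup, flat_carton's own z axis and vertical below 0.1 rad and x of specimen_cup in the frame of short_tray between -0.018 and 0.018 m and y of specimen_cup in the frame of short_tray between 0.028 and 0.064 m and z of each of specimen_cup, flat_carton in the frame of short_tray below 0.006 m and x of flat_carton in the frame of short_tray between -0.016 and 0.016 m and y of flat_carton in the frame of short_tray between -0.064 and -0.022 m and (((x of tall_carton in the frame of long_tray between -0.016 and 0.016 m and y of tall_carton in the frame of long_tray between -0.018 and 0.024 m and z of tall_carton in the frame of long_tray below 0.006 m and angle between tall_carton's own z axis and vertical below 0.1 rad) and (x of block_carton in the frame of long_tray between -0.016 and 0.016 m and y of block_carton in the frame of long_tray between -0.11 and -0.068 m and z of block_carton in the frame of long_tray below 0.006 m and angle between block_carton's own z axis and vertical below 0.1 rad)) or ((x of block_carton in the frame of long_tray between -0.016 and 0.016 m and y of block_carton in the frame of long_tray between -0.018 and 0.024 m and z of block_carton in the frame of long_tray below 0.006 m and angle between block_carton's own z axis and vertical below 0.1 rad) and (x of tall_carton in the frame of long_tray between -0.016 and 0.016 m and y of tall_carton in the frame of long_tray between -0.11 and -0.068 m and z of tall_carton in the frame of long_tray below 0.006 m and angle between tall_carton's own z axis and vertical below 0.1 rad))) and linear speed of each of jar, tall_carton, block_carton, specimen_cup, flat_carton below 0.02 m/s and distance of each of wash_bottle, sample_tube from where it was at the start of the episode below 0.03 m); the robot touches nothing.
It fails at once if one of the five kit things is tipped over (more than 0.7 rad) (angle between any of jar, tall_carton, block_carton, specimen_cup, flat_carton's own z axis and vertical above 0.7 rad).
It fails at once if the wash bottle or the sample tube is moved more than 30 mm (distance of any of wash_bottle, sample_tube from where it was at the start of the episode above 0.03 m).
It also fails if it takes over 120 s, if anything falls off the work surface, if the arm or the gripper's body presses on something with over 40 N, if the wrist force passes 120 N, or if a joint passes its speed limit or range.

## Working session

There is one attempt and no reset: what is moved stays moved. The work goes in short steps, Python scripts to look and compute and a tool call to move; the robot and the scene stay as the last step left them, time stands still between calls to the robot, and variables do not carry over. Pictures are saved under pics/ and viewed, at most 14 in all, crops included, and the job is handed in when it is done.

Besides the shell and the picture viewer there is one more tool, called after "Request:" by a JSON object that holds its "method" and its "body", one argument or row to a line. drive_tool: Moves the arm, as the interface text tells. Its arguments: {"type":"object","properties":{"series":{"type":"string"},"squeeze":{"type":"number"}},"required":["series"]}

```bash
ls
cat > h.py <<'E'
import numpy as np, cv2
from rig import arm, cams, ticket
def cap(n):
    d=cams.read_camera(n); np.savez('last_%s.npz'%n,**d); return d
def cloud(d):
    K=192/np.tan(np.radians(d['vertical_fov'])/2); R=cv2.Rodrigues(np.array(d['rvec'],float))[0]; t=np.array(d['tvec'],float).ravel()
    v,u=np.mgrid[:384,:512]; z=d['depth']
    p=np.stack([(u-d['cx'])/K*z,(v-d['cy'])/K*z,z],-1)
    return (p-t)@R
E
mkdir -p pics
python3 - <<'E'
from h import *
print(arm.state(),arm.grip_depth)
a=cap('scene');b=cap('side')
for n,d in (('scene',a),('side',b)):
    cv2.imwrite(f'pics/{n}0.png',cv2.resize(d['color'][...,::-1],(768,576),interpolation=cv2.INTER_CUBIC))
    R=cv2.Rodrigues(d['rvec'])[0]; print(n,-R.T@np.ravel(d['tvec']),R[2],d['vertical_fov'],(d['depth']>0).mean())
E
```

```text
pics
{'t': 0.0, 'joint_pos': array([ 1.17800903e+00,  2.60653945e-01, -1.39401733e-01,  1.17273353e+00,
        8.20727210e-06,  1.57082088e+00]), 'joint_vel': array([-0.00122173,  0.00020866, -0.00111167,  0.00010295,  0.00123147,
       -0.00141354]), 'tau': array([ 2.06794626e-03, -4.05684435e+01,  2.53919291e+01,  1.89030723e-02,
        2.89539666e-04, -1.17214270e-05]), 'eef_pos': array([0.20067626, 0.48436136, 0.23046835]), 'orientation': array([-6.12990319e-01, -3.08080252e+00,  3.06734327e-03]), 'ft_force': array([ 0.70285602,  0.5762337 , -0.19156098]), 'wrist_torque': array([ 0.014701  ,  0.02449932, -0.03238783]), 'grip_force': 0.0, 'finger_gap': 1.001487519547526} 0.0187
scene [-0.52959454  0.73970859  0.62038871] [ 0.70768601 -0.56957498 -0.41804887] 43.95999816810434 0.9947662353515625
side [0.04109562 1.07488798 0.91006964] [ 0.27036154 -0.77412712 -0.57239134] 43.070253070230805 0.9959716796875
```

View pics/scene0.png

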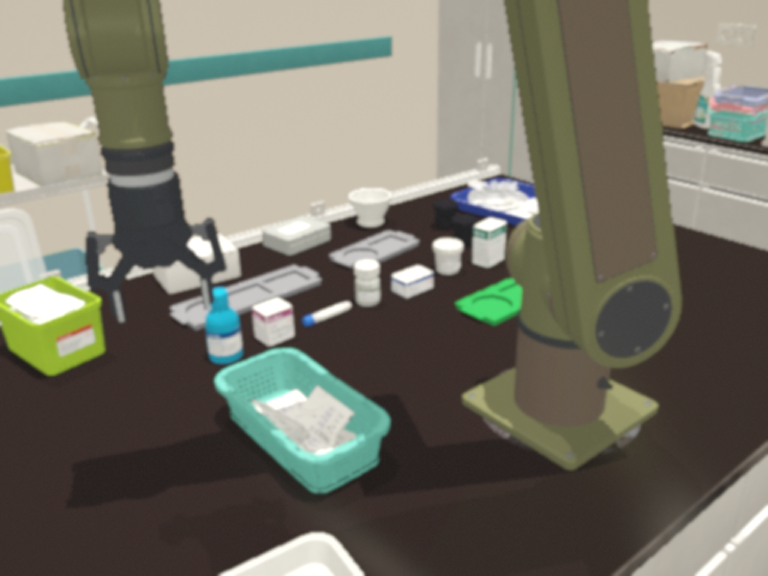

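View pics/side0.png

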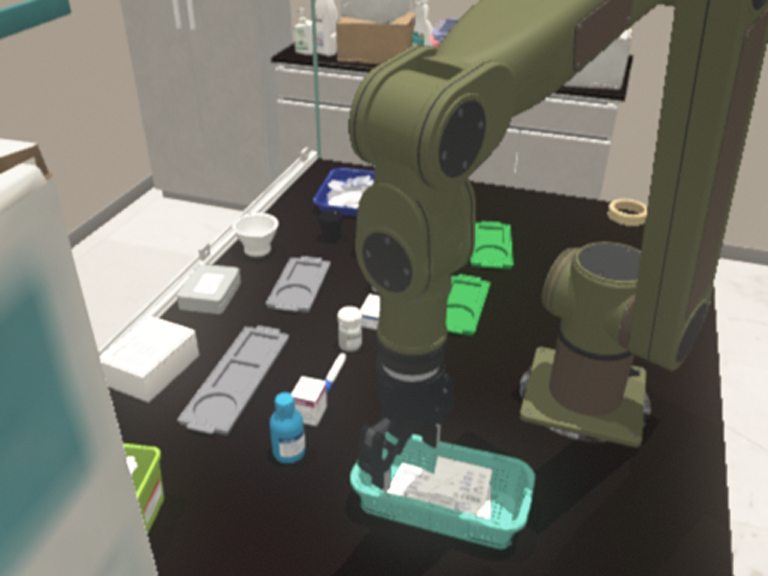

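Scene view (768×576): the long grey tray is at (245,295) and the short grey tray at (375,248). The wash bottle is at (224,330), block carton (274,322), tube (328,313), jar (367,283), flat carton (413,281), white cup (448,256) and tall carton (489,242). The two green trays are decoys, as is the black cup at (445,213). The side view agrees with this.

```bash
cat >> h.py <<'E'
def blobs(d,zlo=0.006,box=(0.2,0.85,-0.5,0.6),zmax=0.16):
    P=cloud(d); m=(d['depth']>0)&(P[...,2]>zlo)&(P[...,2]<zmax)&(P[...,0]>box[0])&(P[...,0]<box[1])&(P[...,1]>box[2])&(P[...,1]<box[3])
    # cut at depth edges
    g=cv2.morphologyEx(d['depth'],cv2.MORPH_GRADIENT,np.ones((3,3)))
    n,l=cv2.connectedComponents((m&(g<0.03)).astype(np.uint8),connectivity=4)
    for i in range(1,n):
        k=l==i
        if k.sum()<40: continue
        p=P[k]; h=np.percentile(p[:,2],97); top=p[p[:,2]>h-0.005]
        r=cv2.minAreaRect(top[:,:2].astype(np.float32)); v,u=np.nonzero(k); c=d['color'][k].mean(0).astype(int)
        print('uv',int(u.mean()*1.5),int(v.mean()*1.5),'n',k.sum(),'h%.3f'%h,'toprect c',np.round(r[0],3),'s',np.round(r[1],3),'a%.0f'%r[2],'xy',np.round(p[:,:2].min(0),3),np.round(p[:,:2].max(0),3),c)
E
python3 - <<'E'
from h import *
for n in('scene','side'):
    d=dict(np.load(f'last_{n}.npz')); print(n); blobs(d)
d=dict(np.load('last_scene.npz'));R=d['color'][...,::-1][130:250,100:370]
cv2.imwrite('pics/crop.png',cv2.resize(R,None,fx=2.9,fy=2.9,interpolation=cv2.INTER_CUBIC))
E
```

```text
scene
uv 370 194 n 115 h0.065 toprect c [ 0.82 -0.3 ] s [0.073 0.029] a28 xy [ 0.781 -0.315] [ 0.848 -0.252] [240 237 227]
uv 370 210 n 214 h0.063 toprect c [ 0.765 -0.24 ] s [0.084 0.03 ] a45 xy [ 0.74  -0.283] [ 0.805 -0.214] [195 192 182]
uv 444 211 n 174 h0.056 toprect c [ 0.65  -0.379] s [0.05  0.052] a64 xy [ 0.62  -0.406] [ 0.671 -0.35 ] [40 40 42]
uv 464 228 n 187 h0.057 toprect c [ 0.54 -0.34] s [0.049 0.056] a12 xy [ 0.512 -0.367] [ 0.572 -0.312] [46 46 47]
uv 295 234 n 594 h0.036 toprect c [ 0.799 -0.054] s [0.098 0.126] a9 xy [ 0.743 -0.119] [0.848 0.014] [200 200 192]
uv 489 241 n 476 h0.082 toprect c [ 0.435 -0.309] s [0.037 0.061] a13 xy [ 0.41  -0.342] [ 0.457 -0.275] [190 197 188]
uv 19 258 n 862 h0.155 toprect c [0.844 0.506] s [0.055 0.011] a89 xy [0.825 0.478] [0.85  0.558] [210 212 204]
uv 368 242 n 64 h0.011 toprect c [ 0.665 -0.173] s [0.034 0.132] a11 xy [ 0.643 -0.236] [ 0.689 -0.105] [177 175 174]
uv 405 240 n 46 h0.011 toprect c [ 0.622 -0.238] s [0.035 0.09 ] a60 xy [ 0.591 -0.253] [ 0.669 -0.201] [176 175 174]
uv 199 246 n 65 h0.062 toprect c [0.776 0.187
[... 3385 characters left out ...]
.673 0.327] [170 168 169]
uv 333 371 n 78 h0.017 toprect c [0.452 0.106] s [0.012 0.091] a3 xy [0.443 0.061] [0.459 0.154] [217 223 234]
uv 309 399 n 406 h0.060 toprect c [0.454 0.216] s [0.042 0.051] a3 xy [0.432 0.189] [0.476 0.242] [203 194 194]
uv 286 428 n 651 h0.119 toprect c [0.451 0.314] s [0.024 0.027] a27 xy [0.426 0.3  ] [0.471 0.339] [ 84 141 161]
uv 415 467 n 758 h0.061 toprect c [0.227 0.274] s [0.01  0.054] a89 xy [0.2   0.269] [0.274 0.349] [170 194 185]
uv 145 477 n 617 h0.098 toprect c [0.595 0.486] s [0.04  0.101] a44 xy [0.572 0.453] [0.646 0.538] [137 154  88]
uv 388 500 n 657 h0.066 toprect c [0.259 0.393] s [0.033 0.117] a78 xy [0.2   0.341] [0.314 0.404] [101 157 142]
```

View pics/crop.png

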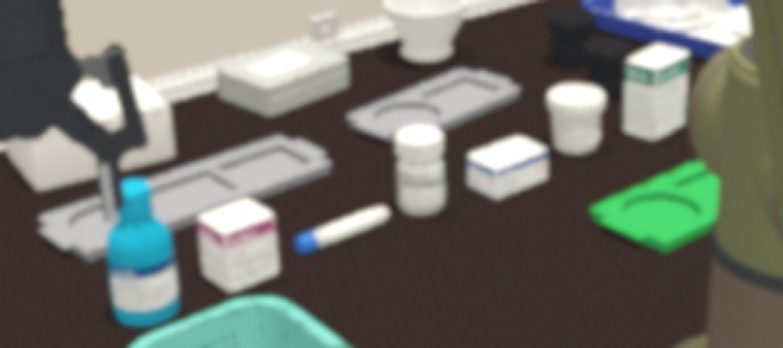

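Crop (783 wide): the cup candidates are white (576,115) and black (570,35) and (605,60); the white one is the specimen cup, because the black ones are excluded. The tray candidates are grey long (190,195), grey short (435,100) and green (660,215); I'm using the grey ones. The cartons are tall (655,90), flat (508,165) and block (238,243), and the jar is at (420,168). Next I'll turn the tool so it closes along world x and look from above.

Request:
{"method": "drive_tool", "body": {
  "series": "1 0 0 -5 0 0 0.147; 1 0 0 -5 0 0 0.147; 1 0 0 -5 0 0 0.147; 1 0 0 -5 0 0 0.147; 1 0 0 -5 0 0 0.147; 1 0 0 -5 0 0 0.147; 1 0 0 -5 0 0 0.147; 1 0 0 -5 0 0 0.147; 1 0 0 -5 0 0 0; 1 0 0 -5 0 0 0",
  "squeeze": 40
}}

```text
t: 1.1
eef_pos: [0.2008, 0.4848, 0.2813]
orientation: [2.216, 2.227, -0.001]
ft_force: [-0.8, 0.3, -1.0]
finger_gap: 1.001
grip_force: 0.0
```

Request:
{"method": "drive_tool", "body": {
  "series": "1 -36 30 0 0 0 0; 1 -36 30 0 0 0 0; 1 -36 30 0 0 0 0; 1 -36 30 0 0 0 0; 1 -36 30 0 0 0 0; 1 -36 30 0 0 0 0; 1 -36 30 0 0 0 0; 1 -36 30 0 0 0 0; 1 -36 30 0 0 0 0; 1 -36 30 0 0 0 0"
}}

```text
t: 2.1
eef_pos: [0.5026, 0.1239, 0.2815]
orientation: [2.217, 2.226, 0.001]
ft_force: [0.1, 0.9, 0.0]
finger_gap: 0.997
grip_force: 0.0
```

```bash
cat >> h.py <<'E'
def wcloud(d):
    f=192/np.tan(np.radians(d['vertical_fov'])/2); R=cv2.Rodrigues(np.array(d['rvec'],float))[0]; t=np.array(d['tvec'],float).ravel()
    v,u=np.mgrid[:384,:512]; a=u-d['cx'];b=v-d['cy']; r=np.hypot(a,b)+1e-9; th=r/f; z=d['depth']
    s=np.tan(np.minimum(th,1.5))*z/r
    return (np.stack([a*s,b*s,z],-1)-t)@R
def go(x,y,z,ang):
    "tool-frame total shift mm (if turned last) and the tool-z turn"
    from scipy.spatial.transform import Rotation as Ro
    s=arm.state(); R=Ro.from_rotvec(s['orientation']).as_matrix(); dl=np.array([x,y,z])-s['eef_pos']
    a=np.arctan2(R[1,1],R[0,1]); da=-(np.radians(ang)-a); da=(da+np.pi/2)%np.pi-np.pi/2
    print('t%.2f'%s['t'],'pos',np.round(s['eef_pos'],4),'yaw%.1f'%np.degrees(a),'tilt',np.round(R[:2,2],3),'gap%.2f'%s['finger_gap'],'| shift',np.round(R.T@dl*1000,1),'turn %.3f'%da,'j6 %.2f'%s['joint_pos'][5])
E
python3 - <<'E'
from h import *
go(.5,.1,.3,0); d=cap('wrist'); print(d['vertical_fov'])
cv2.imwrite('pics/w1.png',cv2.resize(d['color'][...,::-1],(768,576)))
P=wcloud(d); print(P[192,256],P[300,256])
E
```

```text
t2.10 pos [0.5026 0.1239 0.2815] yaw0.3 tilt [0. 0.] gap1.00 | shift [-23.9  -2.7 -18.5] turn 0.004 j6 1.81
65.70646984690485
[ 0.49695232  0.0638217  -0.00083835] [ 0.49690144 -0.14101197 -0.00073609]
```

View pics/w1.png

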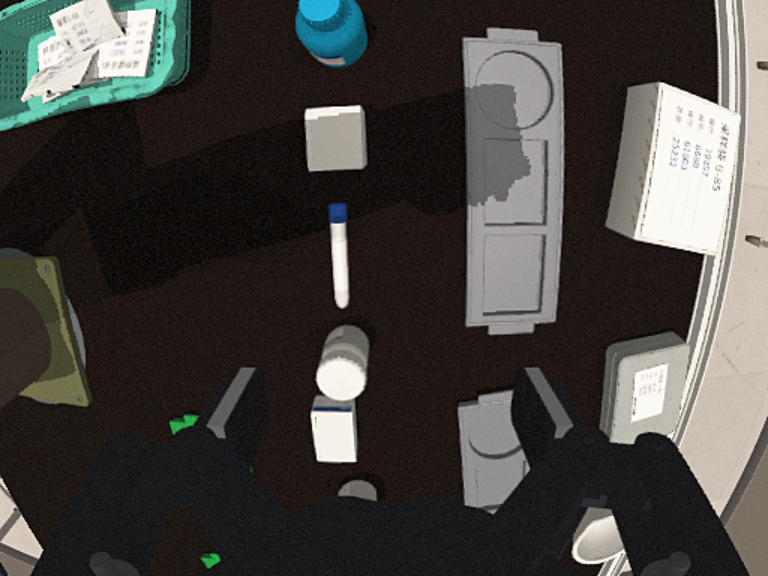

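Wrist view (768×576): the long tray runs from (515,35) to (500,330), with its round pocket at the top (+y end). The block carton is at (335,140), tube (340,255), jar (343,370) and flat carton (335,430). The short tray is at (490,450), partly hidden.

```bash
cat >> h.py <<'E'
def toprect(P,box,zlo,zhi,circ=False,pix=None):
    m=(P[...,0]>box[0])&(P[...,0]<box[1])&(P[...,1]>box[2])&(P[...,1]<box[3])&(P[...,2]>zlo)&(P[...,2]<zhi)
    m=cv2.morphologyEx(m.astype(np.uint8),cv2.MORPH_OPEN,np.ones((3,3)))>0
    if pix: m[pix:]=False
    p=P[m]
    if len(p)<15: print('few',len(p)); return
    if circ: c,r=cv2.minEnclosingCircle(p[:,:2].astype(np.float32)); print('circ',np.round(c,4),'d%.4f'%(2*r),'z%.4f'%np.median(p[:,2]),len(p))
    else:
        r=cv2.minAreaRect(p[:,:2].astype(np.float32)); print('rect',np.round(r[0],4),np.round(r[1],4),'a%.1f'%r[2],'z%.4f'%np.median(p[:,2]),len(p))
E
python3 - <<'E'
from h import *
d=dict(np.load('last_wrist.npz')); P=wcloud(d)
print('long');toprect(P,(.54,.7,0.0,.34),.009,.018); 
for y0,y1 in((.235,.32),(.14,.225),(.045,.125)): toprect(P,(.585,.655,y0,y1),.001,.006)
print('block');toprect(P,(.41,.49,.17,.26),.053,.066)
print('jar');toprect(P,(.41,.49,-.03,.05),.07,.085,True)
print('flat');toprect(P,(.4,.49,-.15,-.04),.029,.039)
print('cup');toprect(P,(.4,.52,-.28,-.15),.053,.066,True)
print('tube');toprect(P,(.42,.48,.04,.17),.006,.022)
E
```

```text
long
rect [0.6217 0.1705] [0.0981 0.3038] a2.5 z0.0111 5948
rect [0.6203 0.2678] [0.0652 0.0695] a89.4 z0.0021 1288
rect [0.6226 0.1769] [0.0617 0.0746] a1.8 z0.0022 1425
rect [0.626 0.083] [0.06  0.075] a1.8 z0.0021 1246
block
rect [0.4563 0.2111] [0.0462 0.0526] a2.7 z0.0590 1587
jar
circ [0.4576 0.0026] d0.0456 z0.0770 770
flat
rect [ 0.4421 -0.0963] [0.0451 0.0712] a2.3 z0.0330 919
cup
few 0
tube
rect [0.4538 0.0994] [0.0154 0.1027] a1.4 z0.0137 690
```

Request:
{"method": "drive_tool", "body": {
  "series": "1 22 -12 20 0 0 -0.03; 1 22 -12 20 0 0 0; 1 22 -12 20 0 0 0; 1 22 -11 20 0 0 0; 1 0 0 30 0 0 0; 1 0 0 30 0 0 0; 1 0 0 30 0 0 0; 1 0 0 30 0 0 0; 1 0 0 28 0 0 0; 1 0 0 18 0 0 0"
}}

```text
t: 3.15
eef_pos: [0.4511, 0.2121, 0.0334]
orientation: [-2.182, -2.259, 0.004]
ft_force: [0.8, 0.7, 1.0]
finger_gap: 0.996
grip_force: 0.0
```

Run:
```python
from h import *
go(.456,.212,.025,2.5)
d=cap('wrist');cv2.imwrite('pics/w2.png',d['color'][...,::-1])
```

```text
t3.15 pos [0.4511 0.2121 0.0334] yaw2.0 tilt [-0.003 -0.001] gap1.00 | shift [-0.2  4.9  8.4] turn -0.009 j6 1.98
```

View pics/w2.png

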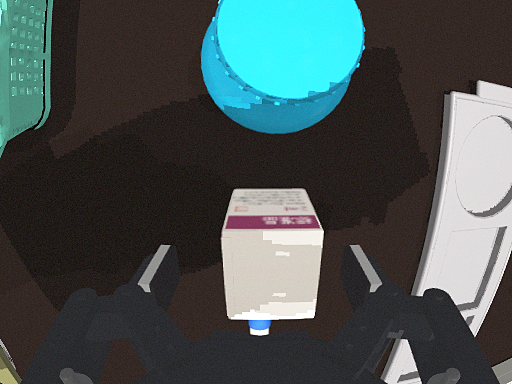

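The carton stands between the fingers: its top is centred at (272,275), against (263,268) for the finger gap. I'll shift 5 mm, close and lift.

Request:
{"method": "drive_tool", "body": {
  "series": "1 0 5 5 0 0 0; 1 0 0 0 0 0 0; 0 0 0 0 0 0 0; 0 0 0 0 0 0 0; 0 0 0 0 0 0 0; 0 0 0 0 0 0 0; 0 0 0 0 0 0 0; 0 0 0 0 0 0 0; 0 0 0 -20 0 0 0; 0 0 0 -30 0 0 0"
}}

```text
t: 4.2
eef_pos: [0.4555, 0.2116, 0.0792]
orientation: [-2.184, -2.256, 0.007]
ft_force: [0.8, -0.1, 0.2]
finger_gap: 0.52
grip_force: 41.2
```

Run:
```python
from h import *
go(.6226,.178,.033,1.9)
```

```text
t4.20 pos [0.4555 0.2116 0.0792] yaw1.8 tilt [-0.004 -0.002] gap0.52 | shift [-38.9 166.1  45.6] turn -0.001 j6 1.97
```

Request:
{"method": "drive_tool", "body": {
  "series": "0 -7 28 -3 0 0 0; 0 -7 28 0 0 0 0; 0 -7 28 0 0 0 0; 0 -7 28 0 0 0 0; 0 -7 28 0 0 0 0; 0 -4 26 0 0 0 0; 0 0 0 10 0 0 0; 0 0 0 10 0 0 0; 0 0 0 10 0 0 0; 0 0 0 0 0 0 0"
}}

```text
t: 5.2
eef_pos: [0.6216, 0.1786, 0.0508]
orientation: [-2.183, -2.255, 0.008]
ft_force: [-0.8, 0.4, -1.7]
finger_gap: 0.519
grip_force: 41.3
```

Run:
```python
from h import *
go(.6226,.178,.031,1.9)
d=cap('wrist');cv2.imwrite('pics/w3.png',d['color'][...,::-1])
P=wcloud(d);toprect(P,(.575,.67,.12,.23),.06,.11)
toprect(P,(.585,.655,.22,.32),.001,.006)
```

```text
t5.20 pos [0.6216 0.1786 0.0508] yaw1.9 tilt [-0.005 -0.001] gap0.52 | shift [-0.6  1.1 19.8] turn -0.000 j6 1.82
rect [0.6226 0.1772] [0.095  0.0541] a1.1 z0.0788 16921
rect [0.62   0.2622] [0.0699 0.0766] a0.2 z0.0021 9634
```

View pics/w3.png

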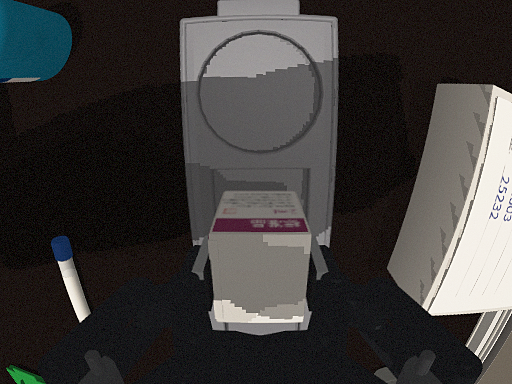

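The block carton hangs over the middle pocket: its top is at (262,275), with the pocket walls evenly either side. Lower and release.

Request:
{"method": "drive_tool", "body": {
  "series": "0 0 1 8 0 0 0; 0 0 0 6 0 0 0; 0 0 0 4 0 0 0; 0 0 0 2 0 0 0; 0 0 0 0 0 0 0; 0 0 0 0 0 0 0; 1 0 0 0 0 0 0; 1 0 0 0 0 0 0; 1 0 0 0 0 0 0; 1 0 0 0 0 0 0"
}}

```text
t: 6.25
eef_pos: [0.6257, 0.179, 0.0331]
orientation: [-2.186, -2.257, 0.0]
ft_force: [-0.5, 0.1, -1.0]
finger_gap: 0.997
grip_force: 0.0
```

Request:
{"method": "drive_tool", "body": {
  "series": "1 0 0 -10 0 0 0; 1 0 0 -30 0 0 0; 1 0 0 -40 0 0 0; 1 -30 -28 -20 0 0 0; 1 -30 -28 0 0 0 0; 1 -30 -28 0 0 0 0; 1 -30 -28 0 0 0 0; 1 -28 -28 0 0 0 0; 1 -25 -25 0 0 0 0; 1 0 0 0 0 0 0"
}}

```text
t: 7.25
eef_pos: [0.4622, -0.0015, 0.1337]
orientation: [-2.189, -2.252, 0.005]
ft_force: [-0.2, 0.6, -0.3]
finger_gap: 0.999
grip_force: 0.0
```

Run:
```python
from h import *
d=cap('wrist')
P=wcloud(d);print('block');toprect(P,(.575,.67,.12,.23),.05,.08)
go(.4576,.003,.032,0)
print('jar');toprect(P,(.41,.49,-.03,.05),.07,.085,True)
d=cap('side');blobs(d,box=(.4,.7,-.05,.35))
```

```text
block
rect [0.6243 0.169 ] [0.0473 0.0371] a3.5 z0.0617 1682
t7.30 pos [ 4.649e-01 -3.000e-04  1.341e-01] yaw1.7 tilt [0. 0.] gap1.00 | shift [  3.5  -7.2 102.1] turn 0.029 j6 1.54
jar
circ [0.4582 0.0025] d0.0460 z0.0770 2824
uv 348 328 n 306 h0.077 toprect c [0.457 0.01 ] s [0.035 0.035] a49 xy [ 0.435 -0.009] [0.474 0.032] [168 166 158]
uv 231 380 n 1446 h0.062 toprect c [0.621 0.182] s [0.05  0.041] a90 xy [0.566 0.023] [0.673 0.327] [178 175 174]
uv 331 375 n 73 h0.016 toprect c [0.453 0.116] s [0.012 0.078] a3 xy [0.443 0.077] [0.459 0.155] [158 170 191]
uv 286 429 n 692 h0.119 toprect c [0.453 0.312] s [0.024 0.024] a54 xy [0.425 0.3  ] [0.472 0.339] [ 79 136 157]
```

Request:
{"method": "drive_tool", "body": {
  "series": "1 4 -7 20 0 0 0; 1 0 0 25 0 0 0; 1 0 0 25 0 0 0; 1 0 0 20 0 0 0; 1 0 0 9 0 0 0; 1 0 0 0 0 0 0; 1 0 0 0 0 0 0; 1 0 0 0 0 0 0; 1 0 0 0 0 0 0; 1 0 0 0 0 0 0"
}}

```text
t: 8.35
eef_pos: [0.4598, 0.0045, 0.035]
orientation: [2.185, 2.256, 0.002]
ft_force: [-0.2, 0.4, -0.1]
finger_gap: 0.999
grip_force: 0.0
```

Run:
```python
from h import *
go(.458,.004,.035,0)
```

```text
t8.35 pos [0.4598 0.0045 0.035 ] yaw1.8 tilt [0.002 0.   ] gap1.00 | shift [-0.5 -1.8  0. ] turn 0.032 j6 1.55
```

Request:
{"method": "drive_tool", "body": {
  "series": "1 0 -2 0 0 0 0; 0 0 0 0 0 0 0; 0 0 0 0 0 0 0; 0 0 0 0 0 0 0; 0 0 0 0 0 0 0; 0 0 0 0 0 0 0; 0 0 0 0 0 0 0; 0 0 0 -10 0 0 0; 0 0 0 -30 0 0 0; 0 0 0 -40 0 0 0"
}}

```text
t: 9.35
eef_pos: [0.4549, 0.0045, 0.1139]
orientation: [-2.183, -2.254, 0.006]
ft_force: [1.2, 0.1, -1.2]
finger_gap: 0.514
grip_force: 41.0
```

Run:
```python
from h import *
go(.620,.266,.110,1.9)
```

```text
t9.35 pos [0.4549 0.0045 0.1139] yaw1.8 tilt [-0.005 -0.   ] gap0.51 | shift [256.1 173.4   3. ] turn -0.001 j6 1.55
```

Request:
{"method": "drive_tool", "body": {
  "series": "0 25 25 -10 0 0 0; 0 30 25 0 0 0 0; 0 30 25 0 0 0 0; 0 30 25 0 0 0 0; 0 30 25 0 0 0 0; 0 30 20 0 0 0 0; 0 30 18 0 0 0 0; 0 30 10 0 0 0 0; 0 21 0 0 0 0 0; 0 0 0 0 0 0 0"
}}

```text
t: 10.35
eef_pos: [0.6211, 0.2686, 0.1239]
orientation: [-2.181, -2.26, 0.0]
ft_force: [0.1, -0.0, -0.9]
finger_gap: 0.511
grip_force: 41.1
```

Run:
```python
from h import *
go(.620,.266,.038,1.9)
```

```text
t10.35 pos [0.6211 0.2686 0.1239] yaw2.0 tilt [-0.001  0.001] gap0.51 | shift [-2.6 -1.2 85.9] turn 0.002 j6 1.94
```

Request:
{"method": "drive_tool", "body": {
  "series": "0 -2 -1 25 0 0 0; 0 0 0 25 0 0 0; 0 0 0 15 0 0 0; 0 0 0 10 0 0 0; 0 0 0 6 0 0 0; 0 0 0 4 0 0 0; 0 0 0 2 0 0 0; 0 0 0 0 0 0 0; 0 0 0 0 0 0 0; 0 0 0 0 0 0 0"
}}

```text
t: 11.35
eef_pos: [0.6213, 0.264, 0.0378]
orientation: [2.185, 2.256, 0.001]
ft_force: [-0.1, -0.0, -0.2]
finger_gap: 0.519
grip_force: 41.1
```

Request:
{"method": "drive_tool", "body": {
  "series": "1 0 0 0 0 0 0; 1 0 0 0 0 0 0; 1 0 0 0 0 0 0; 1 0 0 -10 0 0 0; 1 0 0 -30 0 0 0; 1 0 0 -40 0 0 0; 1 0 0 -40 0 0 0; 1 0 0 -20 0 0 0; 1 0 0 0 0 0 0; 1 0 0 0 0 0 0"
}}

```text
t: 12.35
eef_pos: [0.6211, 0.2639, 0.1779]
orientation: [2.185, 2.256, 0.002]
ft_force: [-0.7, 0.5, -0.4]
finger_gap: 0.997
grip_force: 0.0
```

Run:
```python
from h import *
go(.442,-.10,.18,2)
d=cap('side');blobs(d,box=(.4,.7,-.05,.35)); cv2.imwrite('pics/s2.png',cv2.resize(d['color'][...,::-1],(768,576)))
```

```text
t12.35 pos [0.6211 0.2639 0.1779] yaw1.8 tilt [0.001 0.   ] gap1.00 | shift [-358.  -190.7   -2.5] turn -0.003 j6 1.94
uv 235 386 n 830 h0.013 toprect c [0.619 0.177] s [0.096 0.3  ] a2 xy [0.568 0.024] [0.673 0.328] [146 144 145]
uv 232 365 n 426 h0.063 toprect c [0.621 0.183] s [0.041 0.051] a0 xy [0.599 0.157] [0.644 0.209] [200 192 191]
uv 333 372 n 87 h0.017 toprect c [0.451 0.108] s [0.011 0.091] a2 xy [0.444 0.054] [0.458 0.153] [196 206 226]
uv 210 393 n 423 h0.081 toprect c [0.618 0.27 ] s [0.038 0.041] a14 xy [0.596 0.249] [0.636 0.289] [177 175 167]
uv 285 428 n 660 h0.119 toprect c [0.452 0.313] s [0.025 0.026] a60 xy [0.425 0.299] [0.472 0.34 ] [ 78 136 157]
```

View pics/s2.png

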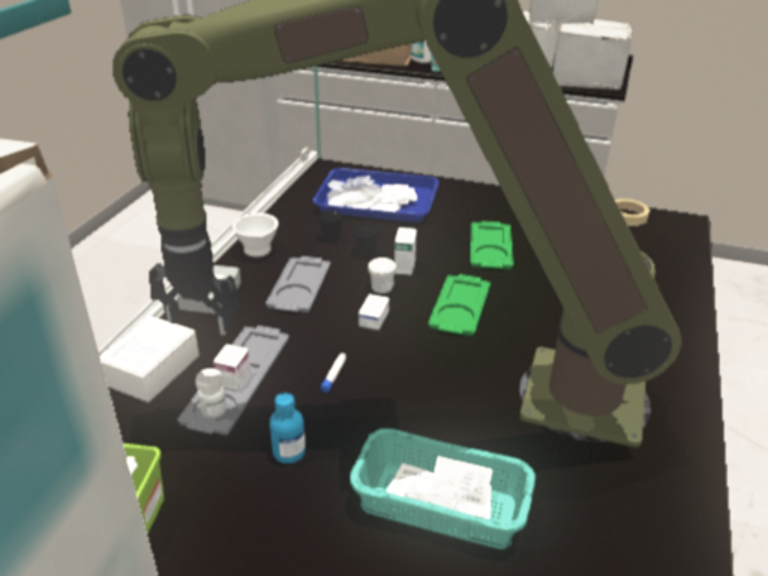

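Side view: the jar (212,395) and block (232,365) stand in the long tray. The cup (382,275), flat carton (374,312) and tall carton (405,250) are still to do. The short tray is at (300,284), with its round end nearest at the bottom. Moving over that side.

Request:
{"method": "drive_tool", "body": {
  "series": "1 -42 -8 -10 0 0 0; 1 -42 -8 -10 0 0 0; 1 -42 -8 -10 0 0 0; 1 -42 -8 -10 0 0 0; 1 -42 -8 -10 0 0 0; 1 -42 -8 -10 0 0 0; 1 -42 -8 -10 0 0 0; 1 -42 -8 -10 0 0 0; 1 -42 -8 -10 0 0 0; 1 -42 -8 -10 0 0 0"
}}

```text
t: 13.4
eef_pos: [0.5529, -0.1598, 0.2756]
orientation: [-2.183, -2.254, 0.003]
ft_force: [0.3, -0.4, -0.2]
finger_gap: 1.0
grip_force: 0.0
```

Request:
{"method": "drive_tool", "body": {
  "series": "1 -40 0 0 0 0 0; 1 -20 0 0 0 0 0; 1 0 0 0 0 0 0; 1 0 0 0 0 0 0; 1 0 0 0 0 0 0; 1 0 0 0 0 0 0; 1 0 0 0 0 0 0; 1 0 0 0 0 0 0; 1 0 0 0 0 0 0; 1 0 0 0 0 0 0"
}}

```text
t: 14.4
eef_pos: [0.5565, -0.2183, 0.2774]
orientation: [2.185, 2.257, 0.0]
ft_force: [0.4, 0.4, 0.0]
finger_gap: 1.002
grip_force: 0.0
```

Run:
```python
from h import *
go(.52,-.2,.28,0)
d=cap('wrist');cv2.imwrite('pics/w4.png',cv2.resize(d['color'][...,::-1],(768,576)))
P=wcloud(d)
print('long');toprect(P,(.585,.66,.035,.125),.001,.006)
print('short');toprect(P,(.55,.70,-.27,-.02),.009,.018)
toprect(P,(.58,.68,-.15,-.06),.001,.006);toprect(P,(.595,.69,-.235,-.15),.001,.006)
print('flat');toprect(P,(.4,.49,-.15,-.04),.029,.039)
print('cup');toprect(P,(.41,.52,-.26,-.16),.053,.066,True)
print('tall');toprect(P,(.38,.5,-.37,-.25),.08,.09)
```

```text
t14.40 pos [ 0.5565 -0.2183  0.2774] yaw1.9 tilt [ 0. -0.] gap1.00 | shift [ 19.4 -35.8  -2.6] turn 0.032 j6 1.16
long
few 0
short
rect [ 0.6392 -0.1574] [0.0979 0.2126] a8.1 z0.0112 4793
rect [ 0.6336 -0.111 ] [0.0718 0.0748] a46.2 z0.0021 1501
rect [ 0.6459 -0.1992] [0.0619 0.0792] a7.1 z0.0021 1516
flat
rect [ 0.4417 -0.0972] [0.0455 0.0707] a1.5 z0.0330 1707
cup
circ [ 0.4632 -0.2133] d0.0611 z0.0578 1624
tall
rect [ 0.4408 -0.3125] [0.0403 0.0626] a9.8 z0.0840 1059
```

View pics/w4.png

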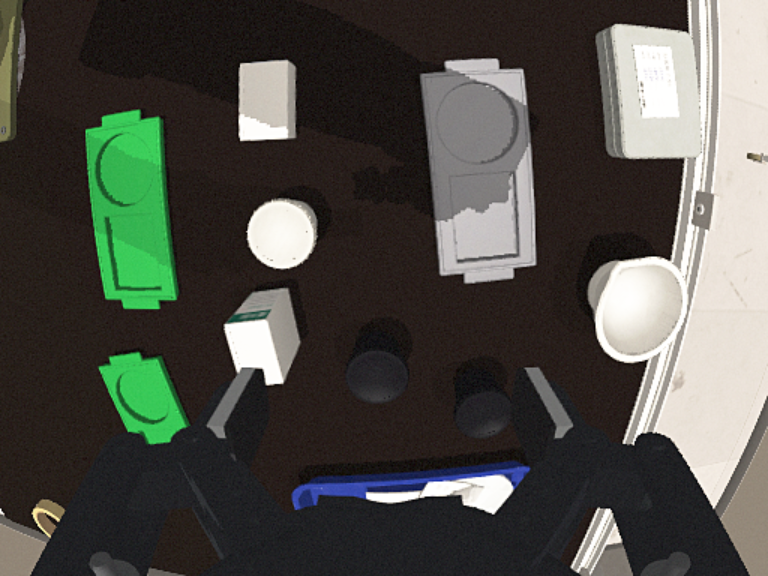

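Wrist view: the grey short tray has its round pocket at (478,122) and rectangular pocket at (485,218). The flat carton is at (267,100), white cup (282,233) and tall carton (262,335). The black cups (378,375) and (482,405) and the green trays are not wanted. Flat carton next.

Run:
```python
from h import *
go(.442,-.0965,.10,1.8)
```

```text
t14.45 pos [ 0.5564 -0.2184  0.2774] yaw1.8 tilt [ 0. -0.] gap1.00 | shift [ 125.5 -110.5  177.4] turn 0.001 j6 1.16
```

Request:
{"method": "drive_tool", "body": {
  "series": "1 21 -18 10 0 0 0; 1 21 -18 20 0 0 0; 1 21 -18 25 0 0 0; 1 21 -18 25 0 0 0; 1 21 -18 25 0 0 0; 1 20 -20 25 0 0 0; 1 0 0 25 0 0 0; 1 0 0 22 0 0 0; 1 0 0 0 0 0 0; 1 0 0 0 0 0 0"
}}

```text
t: 15.45
eef_pos: [0.4425, -0.0971, 0.1006]
orientation: [-2.186, -2.256, 0.0]
ft_force: [1.2, -0.2, 0.1]
finger_gap: 1.002
grip_force: 0.0
```

Run:
```python
from h import *
go(.442,-.0965,.012,1.8)
d=cap('wrist');P=wcloud(d);toprect(P,(.4,.49,-.15,-.04),.029,.039)
```

```text
t15.45 pos [ 0.4425 -0.0971  0.1006] yaw1.8 tilt [-0.  0.] gap1.00 | shift [ 0.6 -0.4 88.6] turn 0.000 j6 1.32
rect [ 0.4417 -0.0969] [0.0447 0.0703] a1.5 z0.0330 5082
```

Request:
{"method": "drive_tool", "body": {
  "series": "1 0 0 25 0 0 0; 1 0 0 25 0 0 0; 1 0 0 20 0 0 0; 1 0 0 12 0 0 0; 1 0 0 6 0 0 0; 1 0 0 0 0 0 0; 1 0 0 0 0 0 0; 0 0 0 0 0 0 0; 0 0 0 0 0 0 0; 0 0 0 0 0 0 0"
}}

```text
t: 16.5
eef_pos: [0.4428, -0.0972, 0.0128]
orientation: [2.185, 2.256, 0.001]
ft_force: [-3.1, 0.5, 4.1]
finger_gap: 0.515
grip_force: 3.2
```

Request:
{"method": "drive_tool", "body": {
  "series": "0 0 0 0 0 0 0; 0 0 0 0 0 0 0; 0 0 0 0 0 0 0; 0 0 0 -10 0 0 0; 0 0 0 -20 0 0 0; 0 0 0 -30 0 0 0; 0 0 0 -20 0 0 0; 0 0 0 0 0 0 -0.1; 0 0 0 0 0 0 0; 0 0 0 0 0 0 0"
}}

```text
t: 17.5
eef_pos: [0.4419, -0.0969, 0.0922]
orientation: [-2.072, -2.361, 0.001]
ft_force: [-0.9, 1.1, -1.9]
finger_gap: 0.506
grip_force: 41.0
```

Run:
```python
from h import *
go(.6455,-.1985,.09,7.5)
```

```text
t17.50 pos [ 0.4419 -0.0969  0.0922] yaw7.5 tilt [-0.001  0.   ] gap0.51 | shift [-127.1  188.7    2. ] turn -0.001 j6 1.22
```

Request:
{"method": "drive_tool", "body": {
  "series": "0 -18 27 0 0 0 0; 0 -18 27 0 0 0 0; 0 -18 27 0 0 0 0; 0 -18 27 0 0 0 0; 0 -18 27 0 0 0 0; 0 -18 27 0 0 0 0; 0 -19 27 0 0 0 0; 0 0 0 20 0 0 0; 0 0 0 20 0 0 0; 0 0 0 0 0 0 0"
}}

```text
t: 18.5
eef_pos: [0.6431, -0.1972, 0.0478]
orientation: [-2.067, -2.356, 0.006]
ft_force: [-0.9, 0.4, -1.0]
finger_gap: 0.51
grip_force: 41.1
```

Run:
```python
from h import *
go(.6455,-.1985,.0155,7.5)
d=cap('wrist');P=wcloud(d)
print('round');toprect(P,(.58,.68,-.15,-.06),.001,.006);toprect(P,(.6,.69,-.26,-.14),.06,.095)
```

```text
t18.50 pos [ 0.6431 -0.1972  0.0478] yaw7.5 tilt [-0.008  0.003] gap0.51 | shift [-1.8  2.4 32.3] turn -0.000 j6 1.14
round
rect [ 0.6327 -0.112 ] [0.076  0.0758] a77.0 z0.0021 10221
rect [ 0.6404 -0.1957] [0.0813 0.0755] a68.7 z0.0679 14113
```

Request:
{"method": "drive_tool", "body": {
  "series": "0 -1 2 14 0 0 0; 0 0 0 10 0 0 0; 0 0 0 5 0 0 0; 0 0 0 3 0 0 0; 0 0 0 0 0 0 0; 0 0 0 0 0 0 0; 0 0 0 0 0 0 0; 1 0 0 0 0 0 0; 1 0 0 0 0 0 0; 1 0 0 0 0 0 0"
}}

```text
t: 19.55
eef_pos: [0.6489, -0.1989, 0.0207]
orientation: [2.07, 2.363, 0.0]
ft_force: [0.1, -0.1, 0.7]
finger_gap: 0.983
grip_force: 0.0
```

Request:
{"method": "drive_tool", "body": {
  "series": "1 0 0 0 0 0 0; 1 0 0 -10 0 0 0; 1 0 0 -30 0 0 0; 1 0 0 -40 0 0 0; 1 0 0 -40 0 0 0; 1 0 0 -10 0 0 0; 1 0 0 0 0 0 0; 1 0 0 0 0 0 0; 1 0 0 0 0 0 0; 1 0 0 0 0 0 0"
}}

```text
t: 20.55
eef_pos: [0.6474, -0.1984, 0.1482]
orientation: [-2.068, -2.361, 0.002]
ft_force: [0.6, 0.1, 1.1]
finger_gap: 1.003
grip_force: 0.0
```

Run:
```python
from h import *
go(.4632,-.2125,.13,7.5)
d=cap('wrist');P=wcloud(d);toprect(P,(.6,.69,-.26,-.14),.03,.045)
d=cap('side');blobs(d,box=(.4,.7,-.35,-.03))
```

```text
t20.55 pos [ 0.6474 -0.1984  0.1482] yaw7.6 tilt [-0.004  0.001] gap1.00 | shift [  10.2 -184.4   18.9] turn 0.001 j6 1.14
rect [ 0.6481 -0.1986] [0.0441 0.0703] a6.4 z0.0360 3640
uv 365 239 n 186 h0.058 toprect c [ 0.545 -0.331] s [0.039 0.049] a84 xy [ 0.519 -0.35 ] [ 0.57  -0.309] [48 47 47]
uv 403 249 n 276 h0.084 toprect c [ 0.438 -0.304] s [0.033 0.06 ] a11 xy [ 0.415 -0.335] [ 0.458 -0.27 ] [180 184 178]
uv 298 281 n 518 h0.036 toprect c [ 0.644 -0.19 ] s [0.041 0.069] a8 xy [ 0.58  -0.249] [ 0.686 -0.044] [150 149 149]
uv 381 273 n 251 h0.059 toprect c [ 0.461 -0.206] s [0.049 0.056] a17 xy [ 0.435 -0.239] [ 0.486 -0.177] [196 194 186]
```

Request:
{"method": "drive_tool", "body": {
  "series": "1 2 -30 0 0 0 0; 1 2 -30 0 0 0 0; 1 2 -30 0 0 0 0; 1 2 -30 0 0 0 0; 1 2 -30 0 0 0 0; 1 0 -30 0 0 0 0; 1 0 -4 10 0 0 0; 1 0 0 10 0 0 0; 1 0 0 0 0 0 0; 1 0 0 0 0 0 0"
}}

```text
t: 21.65
eef_pos: [0.4658, -0.213, 0.1297]
orientation: [-2.069, -2.363, -0.0]
ft_force: [0.6, 0.1, 0.2]
finger_gap: 1.001
grip_force: 0.0
```

Run:
```python
from h import *
d=cap('wrist');P=wcloud(d);toprect(P,(.41,.52,-.26,-.16),.053,.066,True)
go(.4625,-.2125,.028,7.5)
```

```text
circ [ 0.4632 -0.2134] d0.0609 z0.0577 4327
t21.70 pos [ 0.466  -0.2131  0.13  ] yaw7.6 tilt [0. 0.] gap1.00 | shift [  1.1  -3.4 102. ] turn 0.002 j6 1.01
```

Request:
{"method": "drive_tool", "body": {
  "series": "1 0 -3 20 0 0 0; 1 0 0 25 0 0 0; 1 0 0 25 0 0 0; 1 0 0 18 0 0 0; 1 0 0 10 0 0 0; 1 0 0 4 0 0 0; 1 0 0 0 0 0 0; 0 0 0 0 0 0 0; 0 0 0 0 0 0 0; 0 0 0 0 0 0 0"
}}

```text
t: 22.7
eef_pos: [0.4629, -0.2139, 0.0296]
orientation: [2.069, 2.361, 0.001]
ft_force: [-0.2, 0.1, 5.2]
finger_gap: 0.677
grip_force: 42.3
```

Request:
{"method": "drive_tool", "body": {
  "series": "0 0 0 0 0 0 0; 0 0 0 0 0 0 0; 0 0 0 0 0 0 0; 0 0 0 -10 0 0 0; 0 0 0 -20 0 0 0; 0 0 0 -30 0 0 0; 0 0 0 0 0 0 0; 0 0 0 0 0 0 0; 0 0 0 0 0 0 0; 0 0 0 0 0 0 0"
}}

```text
t: 23.7
eef_pos: [0.4609, -0.2131, 0.0873]
orientation: [-2.069, -2.361, 0.001]
ft_force: [-0.1, 0.1, -0.7]
finger_gap: 0.674
grip_force: 42.8
```

Run:
```python
from h import *
go(.6325,-.111,.09,7.5)
d=cap('wrist');cv2.imwrite('pics/w5.png',d['color'][...,::-1])
```

```text
t23.70 pos [ 0.4609 -0.2131  0.0873] yaw7.6 tilt [-0.002  0.001] gap0.67 | shift [ 78.6 183.5  -2.9] turn 0.001 j6 1.01
```

View pics/w5.png

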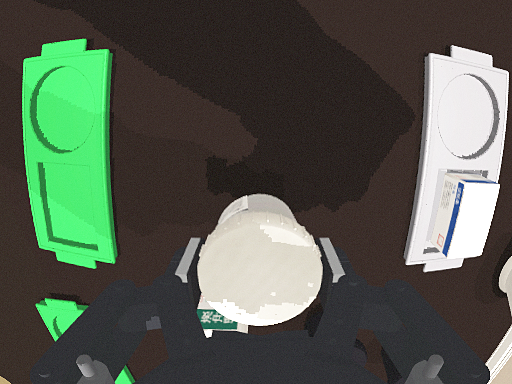

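The cup is held upright at (262,265), and the flat carton sits in its pocket at (465,215). Carrying the cup to the round pocket.

Request:
{"method": "drive_tool", "body": {
  "series": "0 11 26 0 0 0 0; 0 11 26 0 0 0 0; 0 11 26 0 0 0 0; 0 11 26 0 0 0 0; 0 11 26 0 0 0 0; 0 11 26 0 0 0 0; 0 11 26 0 0 0 0; 0 2 2 20 0 0 0; 0 0 0 10 0 0 0; 0 0 0 0 0 0 0"
}}

```text
t: 24.75
eef_pos: [0.631, -0.1106, 0.0554]
orientation: [-2.066, -2.359, 0.006]
ft_force: [-0.3, 0.4, -0.7]
finger_gap: 0.675
grip_force: 42.9
```

Run:
```python
from h import *
go(.6325,-.1105,.032,7.5)
```

```text
t24.75 pos [ 0.631  -0.1106  0.0554] yaw7.6 tilt [-0.007  0.001] gap0.67 | shift [-0.1  1.6 23.3] turn 0.001 j6 1.27
```

Request:
{"method": "drive_tool", "body": {
  "series": "0 0 1 9 0 0 0; 0 0 0 6 0 0 0; 0 0 0 5 0 0 0; 0 0 0 2 0 0 0; 0 0 0 0 0 0 0; 0 0 0 0 0 0 0; 0 0 0 0 0 0 0; 1 0 0 0 0 0 0; 1 0 0 0 0 0 0; 1 0 0 0 0 0 0"
}}

```text
t: 25.75
eef_pos: [0.6351, -0.1109, 0.0365]
orientation: [2.07, 2.363, 0.0]
ft_force: [-0.3, -0.3, 0.1]
finger_gap: 1.0
grip_force: 0.0
```

Request:
{"method": "drive_tool", "body": {
  "series": "1 0 0 0 0 0 0; 1 0 0 -10 0 0 0; 1 0 0 -30 0 0 0; 1 0 0 -40 0 0 0; 1 0 0 -40 0 0 0; 1 -20 -20 0 0 0 0; 1 -30 -30 0 0 0 0; 1 -30 -30 0 0 0 0; 1 -30 -30 0 0 0 0; 1 -30 -30 0 0 0 0"
}}

```text
t: 26.75
eef_pos: [0.5137, -0.2692, 0.1573]
orientation: [2.069, 2.363, 0.0]
ft_force: [0.8, -0.6, 0.6]
finger_gap: 1.002
grip_force: 0.0
```

Run:
```python
from h import *
go(.441,-.3115,.15,10)
d=cap('side');blobs(d,box=(.4,.7,-.38,-.03))
```

```text
t26.75 pos [ 0.5137 -0.2692  0.1573] yaw7.6 tilt [ 0.001 -0.001] gap1.00 | shift [-32.3 -77.6   7.3] turn -0.042 j6 0.96
uv 329 225 n 153 h0.058 toprect c [ 0.652 -0.367] s [0.026 0.049] a89 xy [ 0.627 -0.38 ] [ 0.677 -0.352] [44 42 42]
uv 365 238 n 212 h0.058 toprect c [ 0.545 -0.338] s [0.052 0.05 ] a62 xy [ 0.52  -0.365] [ 0.572 -0.307] [46 45 45]
uv 403 249 n 280 h0.084 toprect c [ 0.438 -0.305] s [0.034 0.064] a11 xy [ 0.415 -0.336] [ 0.459 -0.271] [178 182 176]
uv 304 262 n 105 h0.037 toprect c [ 0.645 -0.196] s [0.038 0.062] a9 xy [ 0.62  -0.227] [ 0.666 -0.161] [237 236 233]
uv 291 283 n 256 h0.061 toprect c [ 0.633 -0.102] s [0.049 0.052] a74 xy [ 0.604 -0.13 ] [ 0.657 -0.076] [201 199 193]
uv 295 297 n 214 h0.012 toprect c [ 0.629 -0.108] s [0.092 0.118] a6 xy [ 0.581 -0.169] [ 0.677 -0.047] [159 157 158]
```

Request:
{"method": "drive_tool", "body": {
  "series": "1 -8 -19 0 0 0 -0.04; 1 -8 -19 0 0 0 0; 1 -8 -19 0 0 0 0; 1 -8 -20 0 0 0 0; 1 0 0 0 0 0 0; 1 0 0 0 0 0 0; 1 0 0 0 0 0 0; 1 0 0 0 0 0 0; 1 0 0 0 0 0 0; 1 0 0 0 0 0 0"
}}

```text
t: 27.8
eef_pos: [0.4441, -0.3117, 0.1562]
orientation: [-2.021, -2.405, -0.0]
ft_force: [-0.1, -0.5, 0.4]
finger_gap: 1.002
grip_force: 0.0
```

Run:
```python
from h import *
d=cap('wrist');P=wcloud(d);toprect(P,(.38,.5,-.37,-.25),.08,.09)
go(.441,-.312,.045,10)
```

```text
rect [ 0.4403 -0.313 ] [0.0406 0.0621] a9.7 z0.0840 3953
t27.85 pos [ 0.444  -0.3118  0.1562] yaw9.9 tilt [-0.  0.] gap1.00 | shift [  0.3  -3.  111.2] turn -0.002 j6 0.79
```

Request:
{"method": "drive_tool", "body": {
  "series": "1 0 -4 20 0 0 0; 1 0 0 25 0 0 0; 1 0 0 25 0 0 0; 1 0 0 20 0 0 0; 1 0 0 14 0 0 0; 1 0 0 6 0 0 0; 1 0 0 0 0 0 0; 0 0 0 0 0 0 0; 0 0 0 0 0 0 0; 0 0 0 0 0 0 0"
}}

```text
t: 28.85
eef_pos: [0.4404, -0.3132, 0.0472]
orientation: [2.021, 2.403, 0.0]
ft_force: [0.0, -0.3, -0.4]
finger_gap: 0.517
grip_force: 0.0
```

Request:
{"method": "drive_tool", "body": {
  "series": "0 0 0 0 0 0 0; 0 0 0 0 0 0 0; 0 0 0 0 0 0 0; 0 0 0 -10 0 0 0; 0 0 0 -25 0 0 0; 0 0 0 -35 0 0 0; 0 0 0 -30 0 0 0; 0 0 0 0 0 0 0.07; 0 0 0 0 0 0 0.07; 0 0 0 0 0 0 0"
}}

```text
t: 29.85
eef_pos: [0.4396, -0.3126, 0.1468]
orientation: [2.185, 2.257, 0.0]
ft_force: [-0.8, 0.4, -1.2]
finger_gap: 0.463
grip_force: 41.2
```

Run:
```python
from h import *
go(.626,.0845,.145,1.9)
```

```text
t29.85 pos [ 0.4396 -0.3126  0.1468] yaw1.8 tilt [ 0. -0.] gap0.46 | shift [390.9 199.    1.8] turn -0.001 j6 0.92
```

Request:
{"method": "drive_tool", "body": {
  "series": "0 28 14 0 0 0 0; 0 28 14 0 0 0 0; 0 28 14 0 0 0 0; 0 28 14 0 0 0 0; 0 28 14 0 0 0 0; 0 28 14 0 0 0 0; 0 28 14 0 0 0 0; 0 28 14 0 0 0 0; 0 28 14 0 0 0 0; 0 28 14 0 0 0 0"
}}

```text
t: 30.85
eef_pos: [0.5707, -0.0271, 0.146]
orientation: [-2.183, -2.258, 0.001]
ft_force: [-0.6, -0.5, -0.7]
finger_gap: 0.461
grip_force: 41.3
```

Request:
{"method": "drive_tool", "body": {
  "series": "0 28 14 0 0 0 0; 0 28 14 0 0 0 0; 0 28 14 0 0 0 0; 0 27 16 0 0 0 0; 0 0 0 20 0 0 0; 0 0 0 20 0 0 0; 0 0 0 20 0 0 0; 0 0 0 0 0 0 0; 0 0 0 0 0 0 0; 0 0 0 0 0 0 0"
}}

```text
t: 31.85
eef_pos: [0.626, 0.0844, 0.0875]
orientation: [2.184, 2.256, 0.002]
ft_force: [-0.8, -0.6, -0.4]
finger_gap: 0.464
grip_force: 41.2
```

Run:
```python
from h import *
go(.626,.0845,.0505,1.9)
d=cap('wrist');cv2.imwrite('pics/w6.png',d['color'][...,::-1])
```

```text
t31.85 pos [0.626  0.0844 0.0875] yaw1.9 tilt [0.002 0.   ] gap0.46 | shift [ 0.1 -0.  37. ] turn -0.001 j6 1.67
```

View pics/w6.png

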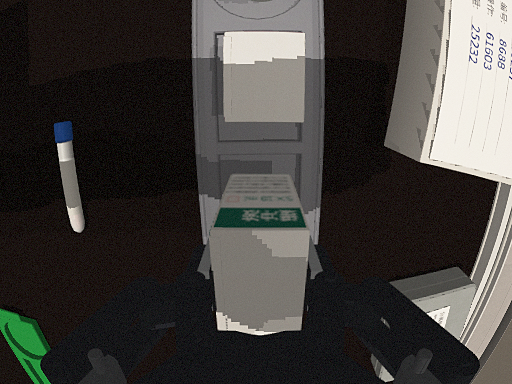

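The tall carton (260,275) is centred over the last pocket, and the block (263,75) sits in the middle one. Lower and release.

Request:
{"method": "drive_tool", "body": {
  "series": "0 0 0 14 0 0 0; 0 0 0 11 0 0 0; 0 0 0 7 0 0 0; 0 0 0 3 0 0 0; 0 0 0 2 0 0 0; 0 0 0 0 0 0 0; 0 0 0 0 0 0 0; 0 0 0 0 0 0 0; 1 0 0 0 0 0 0; 1 0 0 0 0 0 0"
}}

```text
t: 32.9
eef_pos: [0.6258, 0.0845, 0.0494]
orientation: [2.185, 2.256, 0.001]
ft_force: [-0.7, -0.3, -0.3]
finger_gap: 0.786
grip_force: 0.0
```

Request:
{"method": "drive_tool", "body": {
  "series": "1 0 0 0 0 0 0; 1 0 0 0 0 0 0; 1 0 0 -10 0 0 0; 1 0 0 -30 0 0 0; 1 0 0 -40 0 0 0; 1 0 0 -40 0 0 0; 1 -20 -30 -30 0 0 0; 1 -20 -30 0 0 0 0; 1 -20 -30 0 0 0 0; 1 0 0 0 0 0 0"
}}

```text
t: 33.9
eef_pos: [0.5327, 0.0196, 0.2002]
orientation: [-2.187, -2.253, 0.004]
ft_force: [-0.4, 0.7, 0.2]
finger_gap: 1.003
grip_force: 0.0
```

Run:
```python
from h import *
go(.626,.0845,.2,1.9)
d=cap('side');blobs(d,box=(.4,.7,-.28,.36))
cv2.imwrite('pics/s3.png',cv2.resize(d['color'][...,::-1],(768,576)))
d=cap('wrist');P=wcloud(d)
print('tall');toprect(P,(.58,.68,.03,.13),.083,.095);print('block');toprect(P,(.58,.68,.13,.22),.058,.068);print('jar');toprect(P,(.58,.68,.22,.32),.075,.087,True)
print('tube');toprect(P,(.42,.48,.03,.17),.006,.022)
```

```text
t33.90 pos [0.5327 0.0196 0.2002] yaw1.7 tilt [-0.003 -0.001] gap1.00 | shift [62.1 95.2 -0.1] turn -0.004 j6 1.58
uv 304 261 n 97 h0.038 toprect c [ 0.643 -0.197] s [0.04  0.055] a3 xy [ 0.62 -0.23] [ 0.668 -0.17 ] [249 248 246]
uv 291 284 n 254 h0.062 toprect c [ 0.632 -0.101] s [0.051 0.052] a35 xy [ 0.603 -0.131] [ 0.657 -0.074] [198 196 190]
uv 297 295 n 240 h0.013 toprect c [ 0.633 -0.13 ] s [0.093 0.167] a8 xy [ 0.58  -0.218] [ 0.676 -0.046] [168 165 166]
uv 254 332 n 526 h0.087 toprect c [0.621 0.09 ] s [0.038 0.061] a4 xy [0.598 0.06 ] [0.641 0.136] [161 164 156]
uv 274 346 n 144 h0.013 toprect c [0.589 0.079] s [0.033 0.109] a10 xy [0.575 0.021] [0.614 0.132] [113 111 112]
uv 233 366 n 400 h0.063 toprect c [0.622 0.182] s [0.05  0.044] a88 xy [0.599 0.155] [0.644 0.21 ] [197 188 187]
uv 332 372 n 92 h0.017 toprect c [0.451 0.108] s [0.011 0.087] a1 xy [0.442 0.058] [0.459 0.153] [160 166 176]
uv 221 407 n 545 h0.014 toprect c [0.618 0.235] s [0.099 0.186] a3 xy [0.565 0.134] [0.666 0.328] [168 166 166]
uv 210 393 n 419 h0.080 toprect c [0.618 0.268] s [0.038 0.038] a76 xy [0.597 0.248] [0.638 0.29 ] [195 194 187]
uv 286 429 n 684 h0.119 toprect c [0.452 0.312] s [0.024 0.026] a27 xy [0.425 0.299] [0.471 0.34 ] [ 80 137 157]
tall
rect [0.6242 0.0843] [0.0412 0.062 ] a1.6 z0.0870 2899
block
rect [0.6244 0.177 ] [0.0463 0.0525] a2.6 z0.0620 2241
jar
few 0
tube
rect [0.4534 0.0984] [0.017  0.1039] a0.5 z0.0138 1156
```

View pics/s3.png

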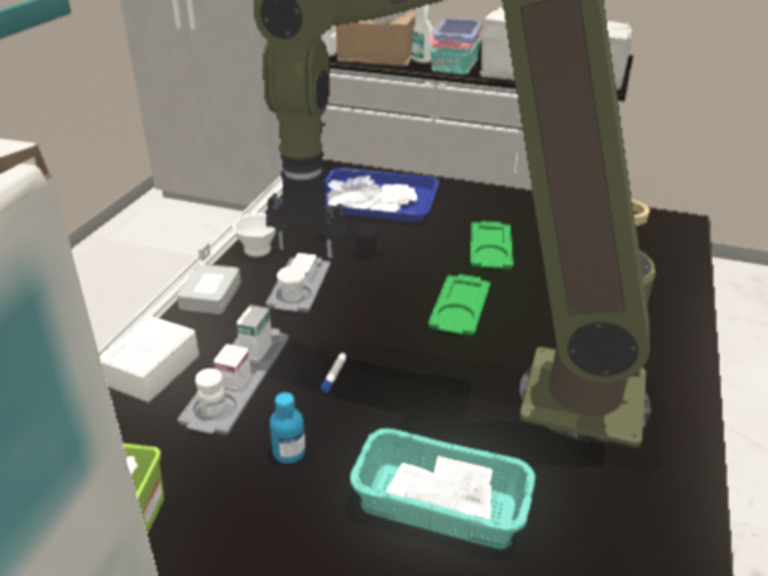

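The picture shows all five pieces seated: jar (210,392), block (233,366) and tall carton (254,332) in the long tray; cup (291,283) and flat carton (304,261) in the short one. The top heights are right to about 1 mm, the bottle and tube haven't moved, and the arm is clear. Handing in.

```bash
python3 -c "
from rig import ticket
print(ticket.close_job())"
```

```text
the job is handed in; nothing more can be done
None
```

Job handed in: both kits are made up, with all five items measured upright and seated in their pockets; the wash bottle and sample tube stayed where they were, and no pass/fail result came back.

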